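# Return two handheld meters to their own charging cradles

## Task

Someone has put the small handheld meter back in the wide charging cradle, where it does not belong, and left the large meter lying on the bench. Put each meter home in the cradle of its own width: lying flat in it with the display end up, the dial end down against the foot lip and straight between the side walls. Do not drop the meters, and leave the bottle, the tape roll and the screwdriver where they are.

Things in the scene. Friction and masses are not known exactly. Their poses are not given: they have to be found in the camera images.
- large_meter: Large handheld meter, grey plastic block 140 (x) x 56 (y) x 36 (z) mm, about 0.3 kg, starts lying on the bench face up. Origin: centre of its underside; z: out of its face; +x: towards the head (display) end, -x: towards the tail (round dial and three sockets). The dial stands up to 7 mm proud of the face, look only.
- large_meter_tail (a point): Middle of the tail end's lower edge on the large meter: 70 mm along -x from its origin.
- large_meter_head (a point): Middle of the head end's lower edge on the large meter: 70 mm along +x from its origin.
- small_meter: Small handheld meter of the same look, 120 (x) x 40 (y) x 32 (z) mm, about 0.2 kg, starts lying loosely in the wide cradle, tail down. Origin: centre of its underside; z: out of its face; +x: towards the head (display) end, -x: towards the tail (dial).
- small_meter_tail (a point): Middle of the tail end's lower edge on the small meter: 60 mm along -x from its origin.
- small_meter_head (a point): Middle of the head end's lower edge on the small meter: 60 mm along +x from its origin.
- wide_cradle: Fixed sheet-metal cradle for the large meter, 135 x 76 x 110 mm high. Origin: centre of its foot on the bench; z up, y across. Its bed rises 35 degrees towards +x, 140 mm along the slope, and faces up and to its -x (roughly away from the robot). Flared side walls 10 mm high: 59 mm apart at the bed, 66 mm at their top. A foot lip 14 mm high closes the low end.
- wide_cradle_toe (a point): Middle of the bed's low end at the foot lip, 57 mm along the cradle's -x from its origin and 24 mm up: the large meter's tail point comes here when home.
- wide_cradle_top (a point): Middle of the bed's upper end, 57 mm along the cradle's +x from its origin and 104 mm up: the large meter's head point comes here when home.
- narrow_cradle: Fixed sheet-metal cradle for the small meter, empty at the start: same form and 35 degree slope, bed 120 mm along the slope, side walls 10 mm high, 43 mm apart at the bed and about 50 mm at their top, foot lip 14 mm high. Origin and axes as for the wide cradle. Overall 118 x 60 x 99 mm high.
- narrow_cradle_toe (a point): Middle of the bed's low end at the foot lip, 49 mm along the cradle's -x from its origin and 24 mm up: the small meter's tail point comes here when home.
- narrow_cradle_top (a point): Middle of the bed's upper end, 49 mm along the cradle's +x from its origin and 93 mm up: the small meter's head point comes here when home.
- bottle: Bystander: white bottle, 44 mm across, 160 mm high, standing between the two cradles. Origin: centre of its underside.
- tape: Bystander: empty tape roll core, a cardboard ring 90 mm across and 24 mm high lying flat on the bench. Origin: centre of its underside. Beyond it, at the robot's far right of the bench, stands a fixed power supply 250 x 190 mm and 140 mm high.
- screwdriver: Bystander: screwdriver lying on the bench, about 200 mm long along its x. Origin: under its middle.
There are look-alikes about, which are no part of the job. Leave any green look-alike of the small_meter alone.

How it is judged:
By the outcome, as a careful person would: the job done as asked, in the order asked, and still so for the second after the job is handed in, with the robot touching nothing.
It also fails if it takes over 62 s, if anything falls off the work surface, if the arm or the gripper's body presses on something with over 40 N, if the wrist force passes 120 N, or if a joint passes its speed limit or range.

## Robot

A 6-joint arm with a two-finger parallel gripper is mounted at the origin on the work surface. World frame = base frame: x ahead of the robot, y to its left, z up, the work surface at z = 0. Lengths are in m, angles in rad, forces in N, time in s.
With the tool pointing down it reaches from about 0.35 to 0.975 m from the base axis. Payload 4.9 kg.
Tool frame: the origin (TCP) lies at the very end of the fingers, on their centre line; the grasp point (between the pads) lies 19 mm behind it; z points along the fingers, y is the line along which they close (so a half turn about z gives the same grasp; the last joint's range is limited). The gripper opens to 85 mm and grips with 20 to 120 N. Pads are 22 mm wide; open, the fingers measure 114 mm over their backs; the gripper's body (76 mm by 85 mm) begins 54 mm behind the grasp point. The pads swing forward as they close: fully open they stand 13 mm farther back than shut.
Start: joints at [-1.258, 0.053, 1.613, -0, 1.476, -0.119], TCP at [0.262, -0.568, 0.198] pointing down, gripper open.
Joint ranges: [-3.01, 3.01], [-1.01, 2.22], [0.06, 2.58], [-1.02, 4.17], [0.09, 2.62], [-3.14, 3.14]. Speed limits (rad/s): [2.57, 2.57, 3.14, 3.14, 3.14, 3.14].

## Interface

Orientations are given as a unit quaternion [w, x, y, z].
In Python, from plant import manip gives the robot as it stands.
- The arm moves only by the shell command python3 -m pendant 'ROWS'. ROWS is JSON, a list of rows, each a list of 3 entries, a list of its own where there are three numbers: the opening, from 0 (shut) to 1 (fully open), then the shift along the tool's x, y, z in units of 12 cm (1.0 is 12 cm), then the turn about the tool's z in units of pi rad (1.0 is pi rad). In form: [[gripper, [dx, dy, dz], roll], ...]. A call has 1 to 10 rows; each row is the pose to reach, as a shift and turn from the pose commanded when the call began, along the tool's axes at that moment, turning the shorter way round; what a row does not reach only later rows make up. A row lasts 1/10 s, in which the tool goes at most 50 mm and 8.59 degrees, less where a joint would pass 70% of its speed; a pose out of reach is approached as far as the arm can. A call with a number of a shift or a turn outside -1 to 1 is refused whole. A call with a gripper value outside its range is refused whole. The fingers move at their own pace and stop on an object; the grip force is fixed at half the most. Time passes only in rows, so rows that repeat a pose let the fingers close. It gives the time, the measured TCP pose, the force, the opening and the grip force at its end, in the units of the state.
- manip.state(): the state, without advancing time (a new reading comes with each control period).
- manip.grab_frame(name): name is "scene" or "top" or "wrist"; returns a dict with "img" (480x640x3 uint8, red, green, blue), "fx", "fy", "cx", "cy" (pixels), "D" ([k1, k2, p1, p2, k3] as OpenCV has them; the pictures are not rectified), "eye" and "rotation" of the camera in the world; the wrist camera has in their place "tool_from_camera" (4x4, takes a point from camera to tool coordinates, whose origin is the TCP and whose axes are the flange's). Camera axes: x right, y down, z forward; pixel columns grow to the right and rows downward; lengths in m; the calibration is good to about 2 mm. A picture is of the moment at which its call begins: read the wrist's pose just before it. There is no depth.
- manip.job_done(): hands the job in; it is judged then, once.
The state is a dict: "time": time; "joint_pos": joint angles; "joint_vel": joint speeds; "joint_efforts": joint torques, N m; "tool_pos": TCP position; "tool_rot": TCP orientation; "contact_force": force on the tool from outside, world axes, zero at the start; "ft_torque": the same for the moment, N m; "gripper_width": opening from 0.0 (shut) to 1.0 (fully open); "grasp_force": force on a finger pad.
Only numpy, scipy, OpenCV 4.12 (cv2) and the standard library are available. Lean on these libraries where they do the work, as an engineer would, in place of code of your own. Each camera call takes 0.05 s, during which the arm holds its last target. There are 200 camera calls.

## Working session

There is one attempt and no reset: what is moved stays moved. The work goes in short steps, Python scripts to look and compute and a shell command to move; the robot and the scene stay as the last step left them, time stands still between calls to the robot, and variables do not carry over. Pictures are saved under pics/ and viewed, at most 10 in all, crops included, and the job is handed in when it is done.

```bash
mkdir -p pics; cat > h.py <<'E'
import numpy as np,cv2
from plant import manip
from scipy.spatial.transform import Rotation as R
def Rq(q): return R.from_quat([q[1],q[2],q[3],q[0]]).as_matrix()
def grab(n):
    s=manip.state(); f=manip.grab_frame(n)
    if n=="wrist":
        T=np.array(f["tool_from_camera"]);A=Rq(s["tool_rot"])
        f["eye"]=A@T[:3,3]+np.array(s["tool_pos"]);f["rotation"]=A@T[:3,:3]
    else:
        r=np.array(f["rotation"]); f["rotation"]=r if r.shape==(3,3) else Rq(r)
    f["K"]=np.array([[f["fx"],0,f["cx"]],[0,f["fy"],f["cy"]],[0,0,1.]]);f["D"]=np.array(f["D"],float);f["eye"]=np.array(f["eye"])
    np.save(f"pics/{n}_cam.npy",f,allow_pickle=True); return f
def load(n): return np.load(f"pics/{n}_cam.npy",allow_pickle=True).item()
def ray(f,p):
    p=cv2.undistortPoints(np.array(p,float).reshape(-1,1,2),f["K"],f["D"]).reshape(-1,2)
    return np.c_[p,np.ones(len(p))]@f["rotation"].T
def atz(f,p,z):
    d=ray(f,p); z=np.broadcast_to(z,len(d)); return f["eye"]+d*((z-f["eye"][2])/d[:,2])[:,None]
def proj(f,P):
    P=(np.atleast_2d(P)-f["eye"])@f["rotation"]
    return cv2.projectPoints(P,np.zeros(3),np.zeros(3),f["K"],f["D"])[0].reshape(-1,2)
def save(f,n,crop=None,k=1):
    im=f["img"][:,:,::-1]
    if crop: x,y,w,h=crop; im=cv2.resize(im[y:y+h,x:x+w],None,fx=k,fy=k,interpolation=cv2.INTER_CUBIC)
    cv2.imwrite("pics/"+n,im)
E
python3 - <<'E'
from h import *
for n in("scene","top"):
    f=grab(n);save(f,n+"1.png");print(n,f["eye"],f["rotation"].round(3).tolist(),f["fx"])
s=manip.state();print(s)
E
```

```text
scene [1.03280076 0.09908392 0.98171545] [[-0.161, 0.833, -0.53], [0.987, 0.144, -0.073], [0.015, -0.535, -0.845]] 454.88182310619123
top [ 0.39310795 -0.00769483  1.35342743] [[-0.029, -0.996, 0.086], [-1.0, 0.029, 0.008], [-0.011, -0.085, -0.996]] 545.1511179611956
{'time': 0.1, 'joint_pos': array([-1.25801485e+00,  5.33184580e-02,  1.61418098e+00, -1.59930089e-05,
        1.47597228e+00, -1.18995563e-01]), 'joint_vel': array([ 0.00098876, -0.00065265, -0.00491582, -0.00049987,  0.00084407,
       -0.00043902]), 'joint_efforts': array([ 5.52636993e-04, -3.94902778e+01, -3.71362352e+01, -9.30392957e-05,
        3.93618320e-03, -4.23523105e-06]), 'tool_pos': array([ 0.261357  , -0.56703833,  0.19725437]), 'tool_rot': array([-9.34352332e-04,  9.76785850e-01,  2.14216059e-01, -9.88139178e-05]), 'contact_force': array([-0.60173861,  1.0823212 , -0.07816647]), 'ft_torque': array([ 0.01595109, -0.04088089,  0.00277408]), 'grasp_force': 0.0, 'gripper_width': 1.0008307161949481}
```

View pics/scene1.png

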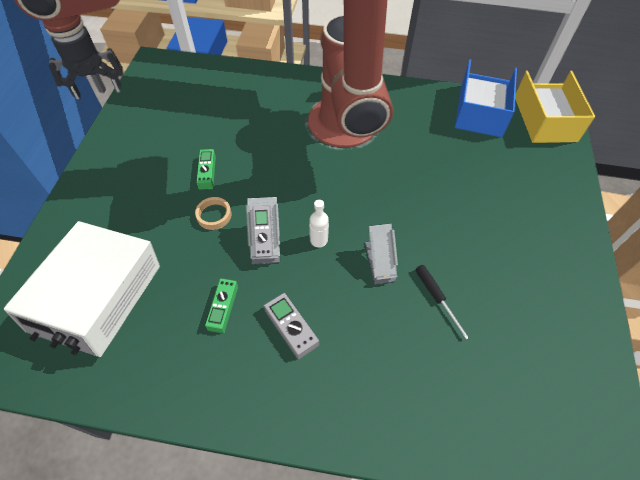

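View pics/top1.png

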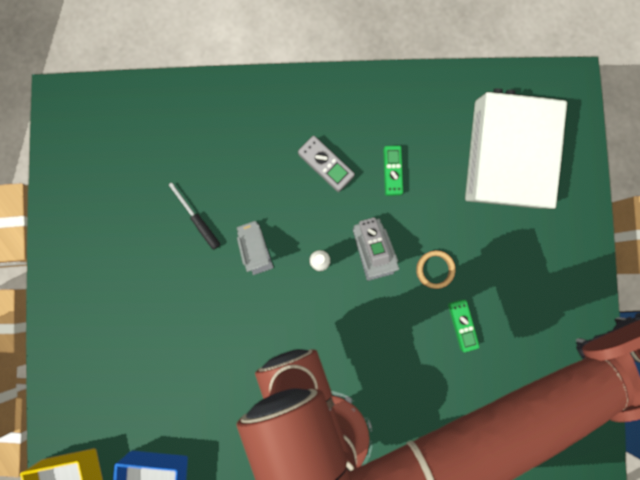

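Scene: the grey small meter is in the wide cradle (263,230), the narrow cradle is empty (382,254), and the large meter lies on the bench (292,326). The look-alikes are green meters at (206,168) and (222,305), which I leave alone. The two grey ones are the targets, so I'll take one close crop to check.

```bash
python3 - <<'E'
from h import *
f=load("scene");save(f,"c1.png",(235,188,175,105),4.5)
f=load("top");save(f,"c2.png",(225,125,200,165),3.6)
t=f
print(atz(t,[[327,163],[320,261],[377,240],[254,248],[436,269],[195,215]],[.036,.16,.08,.06,.02,.01]).round(3))
print(atz(load("scene"),[[292,326],[263,230],[382,254]],[.036,.08,.06]).round(3))
E
```

```text
[[ 0.673 -0.026  0.036]
 [ 0.429 -0.002  0.16 ]
 [ 0.477 -0.136  0.08 ]
 [ 0.468  0.155  0.06 ]
 [ 0.405 -0.284  0.02 ]
 [ 0.557  0.307  0.01 ]]
[[ 0.681 -0.017  0.036]
 [ 0.474 -0.127  0.08 ]
 [ 0.48   0.159  0.06 ]]
```

View pics/c1.png

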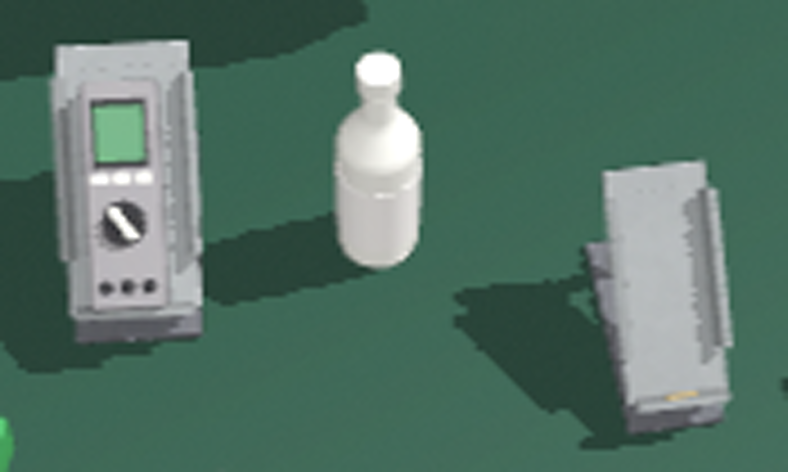

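View pics/c2.png

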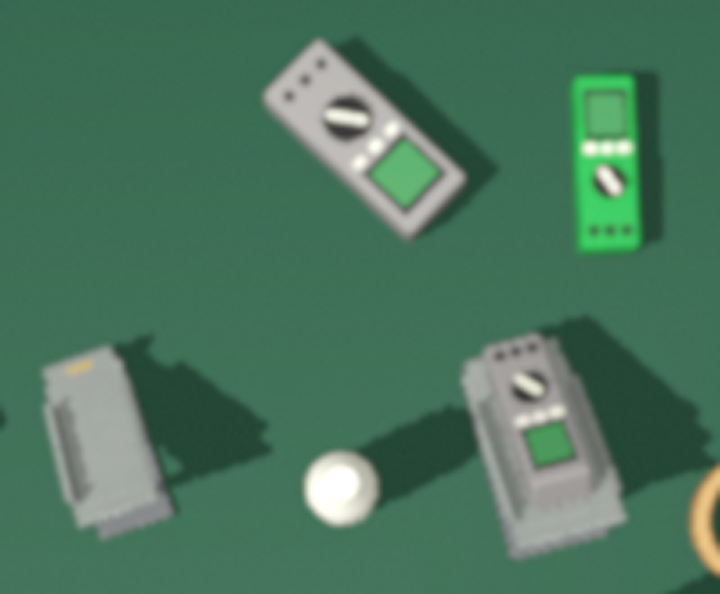

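The scene crop shows the grey small meter in the wide cradle: display at (118,132) near the top, tail at (130,300) at the lip, and play on both sides. The narrow cradle is empty at (668,290). In the top crop, the large meter's tail is at (292,68) and its head at (437,208). I'll move above the wide cradle for a wrist view.

```bash
cat >> h.py <<'E'
def go(p,ang=None):
    "units to reach TCP p with tool x heading ang deg (mod 180)"
    s=manip.state();A=Rq(s["tool_rot"]);d=A.T@(np.array(p)-s["tool_pos"])/.12
    h=np.degrees(np.arctan2(A[1,0],A[0,0]));r=0 if ang is None else ((h-ang+90)%180-90)/180
    print("t %.1f"%s["time"],"tcp",np.round(s["tool_pos"],4),"head %.1f"%h,"d",d.round(3),"roll %.4f"%r,"|d|mm %.0f"%(120*np.linalg.norm(d)),"tilt",A[:,2].round(3),"w %.2f g %.1f"%(s["gripper_width"],s["grasp_force"]))
E
python3 - <<'E'
from h import *
f=manip.grab_frame("wrist");print(np.array(f["tool_from_camera"]).round(3),f["fx"],f["cx"],f["cy"])
go([.44,-.16,.30],17)
E
```

```text
[[-0.001 -0.958 -0.288  0.074]
 [ 1.    -0.001  0.    -0.   ]
 [-0.    -0.288  0.958 -0.177]
 [ 0.     0.     0.     1.   ]] 418.44917692815875 317.50272123118873 244.08886936846372
t 0.1 tcp [ 0.2614 -0.5671  0.1974] head 24.7 d [ 2.772 -2.46  -0.85 ] roll 0.0430 |d|mm 456 tilt [-0.     0.002 -1.   ] w 1.00 g 0.0
```

```bash
python3 -m pendant '[[1,[0.86,-0.63,-0.5],0],[1,[0.86,-0.63,-0.5],0],[1,[0.86,-0.63,-0.5],0],[1,[0.86,-0.63,-0.5],0]]'; python3 -m pendant '[[1,[0.9,-0.63,-0.35],0],[1,[0.9,-0.63,-0.35],0],[1,[0.9,-0.63,-0.35],0],[1,[0.9,-0.63,-0.35],0]]'; python3 -m pendant '[[1,[0.9,-0.63,0],0],[1,[0.9,-0.63,0],0],[1,[0.9,-0.63,0],0]]'; python3 -m pendant '[[1,[0.8,-0.63,0],0.043],[1,[0.8,-0.63,0],0.043],[1,[0.8,-0.63,0],0.043],[1,[0.8,-0.63,0],0.043],[1,[0.8,-0.63,0],0.043]]'
python3 - <<'E'
from h import *
go([.51,-.12,.30],17)
f=grab("wrist");save(f,"w1.png")
E
```

```text
time: 0.55
tool_pos: [0.3262, -0.4539, 0.2621]
tool_rot: [0.002, 0.976, 0.216, 0.001]
contact_force: [-0.1, -0.2, 0.2]
gripper_width: 1.003
grasp_force: 0.0
time: 0.95
tool_pos: [0.3921, -0.3399, 0.3024]
tool_rot: [0.001, 0.976, 0.216, 0.001]
contact_force: [-0.1, -0.2, 0.3]
gripper_width: 0.998
grasp_force: 0.0
time: 1.25
tool_pos: [0.4569, -0.2268, 0.2993]
tool_rot: [-0.001, 0.977, 0.214, -0.0]
contact_force: [0.8, -0.6, -0.5]
gripper_width: 1.001
grasp_force: 0.0
time: 1.75
tool_pos: [0.5118, -0.1199, 0.2993]
tool_rot: [-0.0, 0.989, 0.148, -0.001]
contact_force: [0.7, -0.7, 0.2]
gripper_width: 1.002
grasp_force: 0.0
t 1.8 tcp [ 0.5118 -0.1199  0.2993] head 17.0 d [-0.015 -0.003 -0.006] roll 0.0000 |d|mm 2 tilt [-0.002 -0.    -1.   ] w 1.00 g 0.0
```

View pics/w1.png

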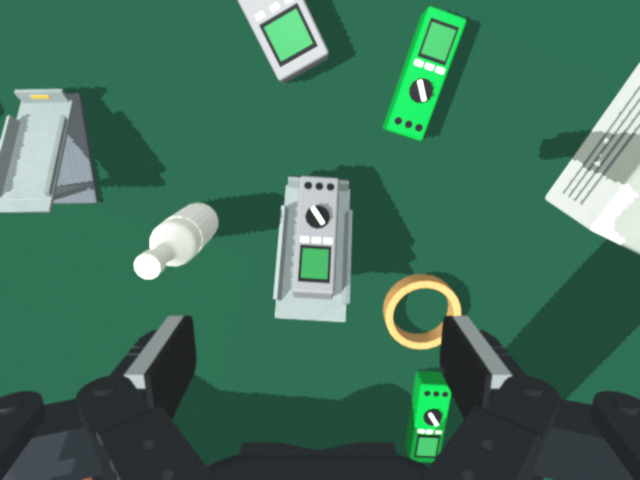

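```bash
python3 - <<'E'
from h import *
f=load("wrist");im=f["img"][:,:,::-1]
a=im[80:240,0:108];b=im[168:328,262:370]
cv2.imwrite("pics/w1c.png",cv2.resize(np.hstack([a,b]),None,fx=3.7,fy=3.7,interpolation=cv2.INTER_CUBIC))
E
```

```text
(no output)
```

View pics/w1c.png

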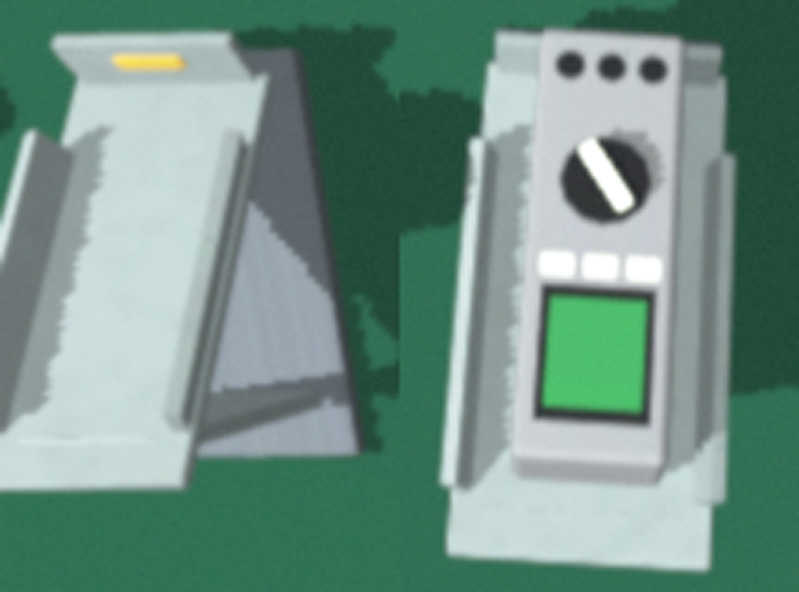

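```bash
cat >> h.py <<'E'
from scipy.optimize import least_squares
c35,s35=np.cos(np.radians(35)),np.sin(np.radians(35))
def Rz(a): return R.from_euler('z',a).as_matrix()
def frame(p): return np.array([p[0],p[1],0]),Rz(p[2])
def fitcradle(obs,L,p0):
    "obs: list of (cam, topcorners 2px, lipcorners 2px); L=half foot distance, p=x,y,yaw,w1,w2"
    zt=.024+2*L*s35/c35
    def res(p):
        o,A=frame(p);P=np.array([[L,-p[3],zt],[L,p[3],zt],[-L-.014*s35,-p[4],.024+.014*c35],[-L-.014*s35,p[4],.024+.014*c35]])
        return np.concatenate([(proj(f,P@A.T+o)-px).ravel() for f,px in obs])
    r=least_squares(res,p0);return r.x,r.fun
Bed=np.array([[c35,0,-s35],[0,1,0],[s35,0,c35]])  # columns: along slope, across, normal
def fitmeter(f,px,pts,p,L,q0=(0,0,0)):
    "meter in cradle: q=lateral,inplane yaw,slide up slope of origin from toe"
    o,A=frame(p);toe=o+A@[-L,0,.024]
    def W(q): 
        M=A@Bed; return toe+M@[q[2],q[0],0],M@Rz(q[1])
    def res(q):
        t,M=W(q);return (proj(f,pts@M.T+t)-px).ravel()
    r=least_squares(res,q0);return r.x,r.fun,W(r.x)
E
cat > m1.py <<'E'
from h import *
f=load("wrist")
# corner order: local -y, +y; cradle +x toward robot => local +y is world -y => image right
wp,e=fitcradle([(f,np.array([[274.8,318.],[345.9,322.1],[287.9,176.4],[349.0,180.2]]))],.057,[.47,-.135,np.radians(197),.035,.03])
print("wide",wp[:2].round(4),np.degrees(wp[2]).round(2),wp[3:].round(4),e.round(1))
pts=np.array([[-.06,-.02,.032],[-.06,.02,.032],[.06,-.02,.032],[.06,.02,.032]])
q,e,(t,M)=fitmeter(f,np.array([[301.2,176.4],[338.2,178.3],[293.1,292.3],[332.8,295.]]),pts,wp,.057,(0,0,.06))
print("small q",q.round(4),np.degrees(q[1]),e.round(1),"org",t.round(4),"axes\n",M.round(3))
np.savez("m1.npz",wp=wp,t=t,M=M)
E
python3 m1.py; python3 -c "
from h import *
go([.515,.16,.30],17)"
```

```text
wide [ 0.458  -0.1326] 193.4 [0.0349 0.0322] [ 0.2 -3.7  0.2 -3.7 -0.2  3.6 -0.2  3.6]
small q [ 0.0008 -0.0027  0.0633] -0.15629689556805113 [-1.2 -0.8  1.3 -0.2 -1.9  0.4  1.8  0.3] org [ 0.4632 -0.1322  0.0603] axes
 [[-0.797  0.23   0.558]
 [-0.187 -0.973  0.133]
 [ 0.574  0.002  0.819]]
t 1.8 tcp [ 0.5117 -0.1204  0.2996] head 16.9 d [ 0.707 -2.227 -0.004] roll -0.0003 |d|mm 280 tilt [-0.002 -0.    -1.   ] w 1.00 g 0.0
```

```bash
python3 -m pendant '[[1,[0.24,-0.75,0],0],[1,[0.24,-0.75,0],0],[1,[0.24,-0.75,0],0]]'|head -2; python3 -m pendant '[[1,[0.24,-0.75,0],0],[1,[0.24,-0.75,0],0],[1,[0.24,-0.75,0],0]]'|head -2;  python3 -m pendant '[[1,[0.23,-0.73,0],0],[1,[0.23,-0.73,0],0],[1,[0.23,-0.73,0],0],[1,[0.23,-0.73,0],0]]'|head -2
python3 - <<'E'
from h import *
import shutil;shutil.copy("pics/wrist_cam.npy","pics/wrist1_cam.npy")
go([.515,.16,.30],17)
f=grab("wrist");save(f,"w2.png")
shutil.copy("pics/wrist_cam.npy","pics/wrist2_cam.npy")
P=np.array([[.45,.157,.1],[.52,.17,.03],[.677,-.02,.036]]);print(proj(f,P).round())
E
```

```text
time: 2.1
tool_pos: [0.513, -0.0227, 0.3004]
time: 2.4
tool_pos: [0.5144, 0.0716, 0.3002]
time: 2.8
tool_pos: [0.5157, 0.1602, 0.3001]
t 2.8 tcp [0.5157 0.1602 0.3001] head 17.0 d [-0.006 -0.     0.001] roll -0.0002 |d|mm 1 tilt [-0.    -0.001 -1.   ] w 1.00 g 0.0
[[301. 269.]
 [310. 184.]
 [538.  90.]]
```

View pics/w2.png

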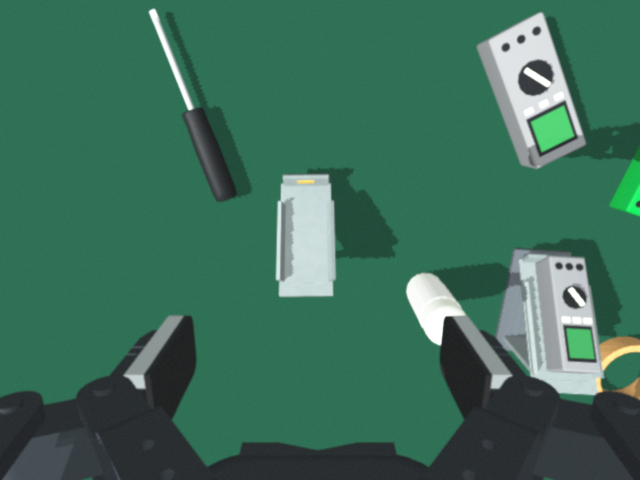

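```bash
python3 - <<'E'
from h import *
f=load("wrist");im=f["img"][:,:,::-1]
a=im[150:318,262:352];b=im[5:173,468:593]
cv2.imwrite("pics/w2c.png",cv2.resize(np.hstack([a,b]),None,fx=3.5,fy=3.5,interpolation=cv2.INTER_CUBIC))
E
```

```text
(no output)
```

View pics/w2c.png

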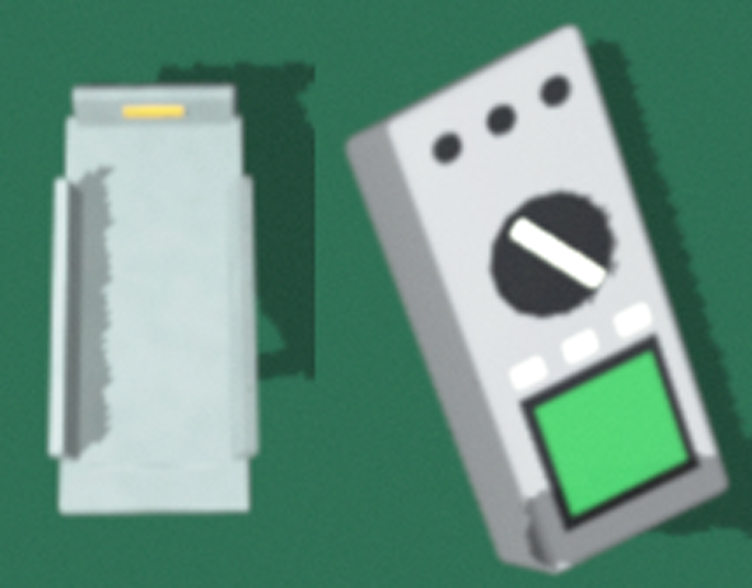

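```bash
cat > m2.py <<'E'
from h import *
f1=load("wrist1");f2=load("wrist2");t=load("top")
def fitc(f,px,L,p0,lab):
    zt=.024+2*L*s35/c35
    def res(p):
        o,A=frame(p);k=p[5]
        P=np.array([[L+k*c35,-p[3],zt+k*s35],[L+k*c35,p[3],zt+k*s35],[-L-.014*s35,-p[4],.024+.014*c35],[-L-.014*s35,p[4],.024+.014*c35],[-L,-p[6],.024],[-L,p[6],.024]])
        return (proj(f,P@A.T+o)-px).ravel()
    r=least_squares(res,p0);print(lab,r.x[:2].round(4),"yaw %.2f"%np.degrees(r.x[2]),"w1 w2 over w3",r.x[3:].round(4),r.fun.round(1));return r.x
c=lambda x,y,X,Y,k:[X+x/k,Y+y/k]
wp=fitc(f1,np.array([[274.8,318.],[345.9,322.1],[287.9,176.4],[349.0,180.2],c(488,66,154,168,3.7),c(726,78,154,168,3.7)]),.057,[.47,-.135,3.4,.035,.03,0,.03],"wide")
npz=fitc(f2,np.array([[278.9,296.6],[333.1,296.],[282.9,174.9],[328.9,174.6],[281.4,184.3],[330.9,184]]),.049,[.47,.157,3.4,.03,.025,0,.025],"narrow")
pts=np.array([[-.06,-.02,.032],[-.06,.02,.032],[.06,-.02,.032],[.06,.02,.032]])
q,e,(tt,M)=fitmeter(f1,np.array([[301.2,176.4],[338.2,178.3],[293.1,292.3],[332.8,295.]]),pts,wp,.057,(0,0,.06))
print("small q",q.round(4),np.degrees(q[1]),e.round(1),"org",tt.round(4),"head",np.degrees(np.arctan2(-M[0,1],M[1,1])))
# large
pt=np.array([[-.07,.028,.036],[-.07,-.028,.036],[.07,.028,.036],[.07,-.028,.036]]);px=np.array([c(318,38,225,125,3.6),c(263,97,225,125,3.6),c(466,178,225,125,3.6),c(408,240,225,125,3.6)])
# w2: tail -y is image left? 
p2=np.array([[-.07,.028,.036],[-.07,-.028,.036],[-.07,-.028,0],[.07,-.028,0]]);x2=np.array([[542.3,12.7],[488.9,42.1],[476.6,47.3],[520.9,165]])
for lab,o in(("top",[(t,pt,px)]),("w2",[(f2,p2,x2)]),("both",[(t,pt,px),(f2,p2,x2)])):
    r=least_squares(lambda p:np.concatenate([(proj(f,P@Rz(p[2]).T+[p[0],p[1],0])-x).ravel() for f,P,x in o]),[.677,-.02,np.radians(225)])
    print("large",lab,r.x[:2].round(4),np.degrees(r.x[2]).round(2),r.fun.round(1))
np.savez("m.npz",wp=wp,np_=npz,t=tt,M=M,lm=r.x)
E
python3 m2.py
```

```text
wide [ 0.4601 -0.1322] yaw 193.40 w1 w2 over w3 [0.0347 0.0322 0.0055 0.0349] [ 0.1  0.1  0.1 -0.  -0.   1.6 -0.   1.6 -0.1 -2.  -0.1 -1.3]
narrow [0.4728 0.1594] yaw 197.34 w1 w2 over w3 [0.0268 0.0242 0.005  0.0268] [ 0.  -0.1  0.   0.1 -0.1  1.7 -0.1  1.6  0.1 -1.7  0.1 -1.7]
small q [ 0.0007 -0.0027  0.0654] -0.1558267666955095 [-1.3 -1.   1.4 -0.4 -1.9  0.6  1.9  0.5] org [ 0.4636 -0.1321  0.0615] head -166.72605516223297
large top [ 0.6719 -0.023 ] 224.04 [ 0.2  0.3 -0.4 -0.1 -0.   0.4  0.2 -0.6]
large w2 [ 0.6733 -0.0247] 224.97 [ 1.2 -1.1 -0.3 -0.5 -1.5  0.3  0.6  1.8]
large both [ 0.6729 -0.0243] 224.66 [ 0.4  0.  -0.  -0.2  0.6 -0.3  1.  -1.2  1.2 -0.9 -0.5 -0.6 -1.7  0.2
 -0.2  2.1]
```

```bash
python3 -c "
from h import *
go([.4725,-.130,.26],13.3)"
```

```text
t 2.9 tcp [0.5158 0.1597 0.3002] head 16.9 d [-1.046  2.205  0.337] roll 0.0200 |d|mm 296 tilt [-0.    -0.001 -1.   ] w 1.00 g 0.0
```

```bash
python3 -m pendant '[[1,[-0.35,0.75,0],0],[1,[-0.35,0.75,0],0],[1,[-0.35,0.75,0],0]]'|head -2; python3 -m pendant '[[1,[-0.35,0.75,0.1],0],[1,[-0.35,0.75,0.1],0],[1,[-0.35,0.75,0.1],0]]'|head -2;  python3 -m pendant '[[1,[-0.346,0.705,0.4],0.02],[1,[-0.346,0.705,0.4],0.02],[1,[-0.346,0.705,0.4],0.02],[1,[-0.346,0.705,0.4],0.02]]'|head -2
python3 -c "
from h import *
go([.4725,-.130,.078],13.3)"
```

```text
time: 3.15
tool_pos: [0.5012, 0.0568, 0.3005]
time: 3.45
tool_pos: [0.4863, -0.041, 0.2873]
time: 3.85
tool_pos: [0.4719, -0.1292, 0.2395]
t 3.9 tcp [ 0.4719 -0.1292  0.2395] head 13.2 d [0.005 0.01  1.346] roll -0.0006 |d|mm 161 tilt [-0.002  0.001 -1.   ] w 1.00 g 0.0
```

```bash
python3 -m pendant '[[1,[0,0.01,1.0],0],[1,[0,0.01,1.0],0],[1,[0,0.01,1.0],0],[1,[0,0.01,1.0],0]]'; python3 -m pendant '[[1,[0,0,0.15],0],[1,[0,0,0.25],0],[1,[0,0,0.34],0],[1,[0,0,0.34],0]]'
python3 -m pendant '[[0,[0,0,0],0],[0,[0,0,0],0],[0,[0,0,0],0],[0,[0,0,0],0],[0,[0,0,0],0],[0,[0,0,0],0],[0,[0,0,0],0],[0,[0,0,0],0]]'
python3 -c "
from h import *
go([.4725,-.130,.078],13.3)"
```

```text
time: 4.25
tool_pos: [0.4711, -0.1272, 0.1173]
tool_rot: [-0.002, 0.993, 0.117, -0.003]
contact_force: [-0.6, -0.6, 0.4]
gripper_width: 0.998
grasp_force: 0.0
time: 4.65
tool_pos: [0.4726, -0.1288, 0.079]
tool_rot: [-0.0, 0.993, 0.117, -0.001]
contact_force: [-0.4, 0.3, -0.5]
gripper_width: 1.001
grasp_force: 0.0
time: 5.45
tool_pos: [0.4729, -0.1293, 0.0796]
tool_rot: [0.0, 0.993, 0.117, 0.0]
contact_force: [-0.2, -0.1, 0.1]
gripper_width: 0.0
grasp_force: 0.0
t 5.5 tcp [ 0.4729 -0.1293  0.0796] head 13.4 d [-0.005  0.005  0.013] roll 0.0005 |d|mm 2 tilt [ 0. -0. -1.] w 0.00 g 0.0
```

```bash
python3 - <<'E'
from h import *
f=grab("wrist");g=grab("scene")
a=cv2.resize(f["img"][200:420,210:430],(500,500));b=cv2.resize(g["img"][170:290,200:320],(500,500))[:,:300]
cv2.imwrite("pics/w3.png",np.hstack([a,b])[:,:,::-1])
E
```

```text
(no output)
```

View pics/w3.png

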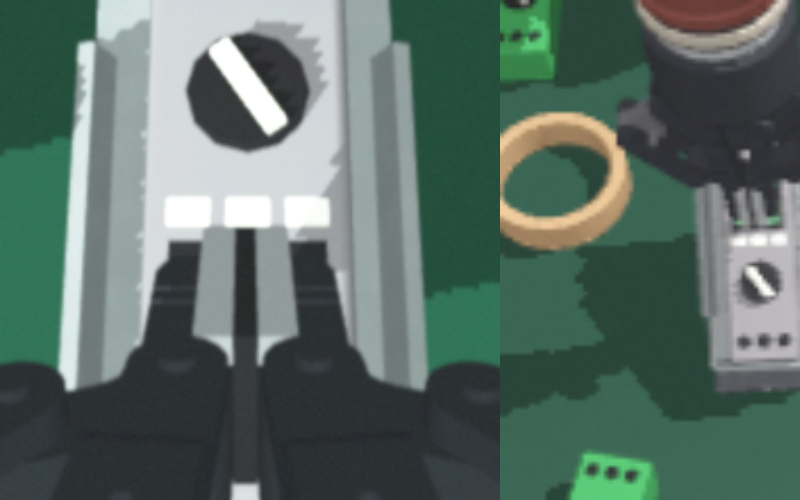

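The fingers shut above the face (buttons at (247,212), tips over the screen), so the face is lower there than my fit says. I'll triangulate it from two cameras.

```bash
cat > m3.py <<'E'
from h import *
f1=load("wrist1");t=load("top")
# scene camera fixed; same calibration as start
g=load("scene")
def tri(obs):
    A=[];b=[]
    for f,p in obs:
        d=ray(f,[p])[0];d/=np.linalg.norm(d);Q=np.eye(3)-np.outer(d,d);A.append(Q);b.append(Q@f["eye"])
    A=np.vstack(A);b=np.concatenate(b);x=np.linalg.lstsq(A,b,rcond=None)[0];return x.round(4),(np.linalg.norm((A@x-b).reshape(-1,3),axis=1)*1000).round(1)
S=lambda x,y:[235+x/4.5,188+y/4.5]; T=lambda x,y:[225+x/3.6,125+y/3.6]; W=lambda x,y:[154+x/3.7,168+y/3.7]
for n,w,s,tt in [("dial",W(604,180),S(123,222),T(529,386)),("btn",W(600,267),S(122,178),T(541,415)),("scr",W(595,354),S(118,132),T(550,443)),("sock",W(612,67),S(128,287),T(515,350)),
  ]:
    print(n,*tri([(f1,w),(g,s)]),*tri([(f1,w),(g,s),(t,tt)]))
for n,w,s,tt in [("bedtopL",W(447,555),S(188,40),T(515,555)),("bedtopR",W(710,570),S(57,45),T(625,520)),("lipL",W(496,31),S(202,318),T(465,378))]:
    print(n,*tri([(f1,w),(g,s)]),*tri([(f1,w),(t,tt)]))
E
python3 m3.py
```

```text
dial [ 0.4949 -0.1239  0.0803] [0.5 0.5] [ 0.4952 -0.1243  0.0809] [0.1 1.  0.9]
btn [ 0.4743 -0.1287  0.0897] [0.9 0.9] [ 0.4752 -0.1294  0.0913] [0.  1.8 1.9]
scr [ 0.4565 -0.1332  0.1054] [0.6 0.6] [ 0.4565 -0.1338  0.1054] [0.2 1.1 1.2]
sock [ 0.5203 -0.1179  0.058 ] [1. 1.] [ 0.521  -0.1181  0.0593] [0.7 1.4 0.8]
bedtopL [ 0.3869 -0.1123  0.0981] [1. 1.] [ 0.3861 -0.112   0.0949] [1. 1.]
bedtopR [ 0.4072 -0.1792  0.1055] [1.3 1.3] [ 0.4063 -0.1811  0.1029] [0. 0.]
lipL [ 0.5149 -0.0832  0.0251] [2.3 2.3] [ 0.5103 -0.0866 -0.0077] [2.5 2.5]
```

```bash
python3 - <<'E'
from h import *
f=load("wrist");g=load("scene")
P=np.array([[.495,-.124,.0805],[.475,-.129,.0905],[.4565,-.1335,.1054],manip.state()["tool_pos"]])
p=proj(f,P);print("wrist3 crop px",((p-[210,200])*500/220).round(0).tolist())
p=proj(g,P);print("scene crop px",((p-[200,170])*500/120+[500,0]).round(0).tolist())
p=proj(load("wrist1"),P);print(((p-[154,168])*3.7).round(0).tolist())
E
```

```text
wrist3 crop px [[246.0, 94.0], [247.0, 213.0], [248.0, 344.0], [246.0, 201.0]]
scene crop px [[759.0, 281.0], [756.0, 240.0], [754.0, 198.0], [759.0, 248.0]]
[[603.0, 180.0], [598.0, 266.0], [594.0, 355.0], [597.0, 262.0]]
```

```bash
python3 - <<'E'
from h import *
f=load("wrist");s=manip.state();T=np.array(s["tool_pos"])
for k in range(0,50,6): print(k,((proj(f,T+[0,0,k/1000])-[210,200])*500/220).round(0),end=" ")
A=Rq(s["tool_rot"])
for w in(0,-.011,.011):print(w,((proj(f,T+A@[w,0,-.011])-[210,200])*500/220).round(0))
E
```

```text
0 [[246. 201.]] 6 [[246. 213.]] 12 [[246. 226.]] 18 [[246. 239.]] 24 [[246. 254.]] 30 [[246. 269.]] 36 [[247. 286.]] 42 [[247. 304.]] 48 [[247. 323.]] 0 [[246. 223.]]
-0.011 [[246. 276.]]
0.011 [[246. 169.]]
```

```bash
python3 - <<'E'
from h import *
f=load("wrist1");R0=np.array(f["rotation"])
m=manip.grab_frame("wrist");T=np.array(m["tool_from_camera"])
Ci=np.linalg.inv(T)
for k in(0,13,20,30,36,50):
    P=np.array([[x,y,-k/1000,1] for y in(-.0425,.0425) for x in(.011,-.011)])@Ci.T
    print(k,cv2.projectPoints(P[:,:3],np.zeros(3),np.zeros(3),f["K"],f["D"])[0].reshape(-1,2).round().tolist())
E
```

```text
Traceback (most recent call last):
cv2.error: OpenCV(4.12.0) /io/opencv/modules/calib3d/src/calibration_base.cpp:1490: error: (-215:Assertion failed) npoints >= 0 && (depth == CV_32F || depth == CV_64F) in function 'projectPoints'
```

```bash
python3 - <<'E'
from h import *
f=load("wrist1")
m=manip.grab_frame("wrist");T=np.array(m["tool_from_camera"])
Ci=np.linalg.inv(T)
for k in(0,13,20,30,36,50):
    P=(np.array([[x,y,-k/1000,1] for y in(-.0425,.0425) for x in(.011,-.011)])@Ci.T)[:,:3].copy()
    print(k,cv2.projectPoints(P,np.zeros(3),np.zeros(3),f["K"],f["D"])[0].reshape(-1,2).round().tolist())
E
```

```text
0 [[224.0, 266.0], [227.0, 310.0], [413.0, 266.0], [410.0, 310.0]]
13 [[217.0, 276.0], [221.0, 324.0], [420.0, 276.0], [416.0, 323.0]]
20 [[213.0, 282.0], [217.0, 331.0], [424.0, 282.0], [420.0, 331.0]]
30 [[207.0, 292.0], [211.0, 344.0], [430.0, 292.0], [426.0, 344.0]]
36 [[203.0, 299.0], [207.0, 352.0], [435.0, 299.0], [430.0, 352.0]]
50 [[192.0, 316.0], [197.0, 373.0], [446.0, 316.0], [440.0, 373.0]]
```

Comparing where the tips project in w1 and w3, the real fingertips sit about 36 mm (shut) to 50 mm (open) behind the reported TCP. That explains the miss without contact. I'll re-open and go 36 mm lower in guarded steps.

```bash
python3 -m pendant '[[1,[0,0,0],0],[1,[0,0,0],0],[1,[0,0,0],0],[1,[0,0,0],0],[1,[0,0,0],0],[1,[0,0,0],0]]'|tail -3; python3 -m pendant '[[1,[0,0,0.1],0],[1,[0,0,0.15],0],[1,[0,0,0.15],0]]'|sed -n '2p;4p'; python3 -m pendant '[[1,[0,0,0.08],0],[1,[0,0,0.15],0],[1,[0,0,0.15],0]]'|sed -n '2p;4p'
python3 - <<'E'
from h import *
f=grab("wrist");g=grab("scene")
a=cv2.resize(f["img"][150:480,50:590],(800,489));cv2.imwrite("pics/w4.png",a[:,:,::-1])
go([.4729,-.1293,.042],13.3);print(manip.state()["contact_force"])
E
```

```text
contact_force: [-0.4, 0.2, -0.0]
gripper_width: 0.993
grasp_force: 0.0
tool_pos: [0.4716, -0.1287, 0.0596]
contact_force: [-0.4, 0.5, -0.3]
tool_pos: [0.4717, -0.1287, 0.0417]
contact_force: [-0.1, 0.3, 0.4]
t 7.0 tcp [ 0.4726 -0.1292  0.0431] head 13.4 d [0.002 0.002 0.009] roll 0.0006 |d|mm 1 tilt [-0.001  0.    -1.   ] w 1.00 g 0.0
[ 0.10310629  0.1303121  -0.18105808]
```

```bash
python3 -m pendant '[[0,[0,0,0],0],[0,[0,0,0],0],[0,[0,0,0],0],[0,[0,0,0],0],[0,[0,0,0],0],[0,[0,0,0],0],[0,[0,0,0],0]]'
```

```text
time: 7.65
tool_pos: [0.4733, -0.1297, 0.0443]
tool_rot: [0.0, 0.993, 0.117, 0.0]
contact_force: [-0.9, -0.8, 5.1]
gripper_width: 0.449
grasp_force: 62.3
```

```bash
python3 -m pendant '[[0,[0,0,-0.1],0],[0,[0,0,-0.3],0],[0,[0,0,-0.6],0],[0,[0,0,-0.9],0],[0,[0,0,-0.9],0]]'; python3 -m pendant '[[0,[0,0,-0.3],0],[0,[0,0,-0.6],0],[0,[0,0,-0.65],0],[0,[0,0,-0.65],0]]'
cat > tgt.py <<'E'
from h import *
z=np.load("m.npz");wp,n=z["wp"],z["np_"]
T0=np.array([.473,-.1295,.0425])
ow,Aw=frame(wp);on,An=frame(n)
l=Aw.T@(T0-ow-Aw@[-.057,0,.024]);print("local from wide toe",l.round(4))
def narrow(up=0,lift=0,lat=0): return on+An@[-.049,0,.024]+An@(np.array([l[0],lat,l[2]])+np.array([c35,0,s35])*up+np.array([0,0,lift]))
hn=np.degrees(n[2])-180
E
python3 - <<'E'
from tgt import *
print(narrow(0,0),hn);go(narrow(.008,.06)+[0,0,.1],hn)
E
```

```text
time: 8.15
tool_pos: [0.4763, -0.1305, 0.1579]
tool_rot: [0.002, 0.993, 0.117, 0.005]
contact_force: [0.6, -0.6, -1.3]
gripper_width: 0.449
grasp_force: 61.7
time: 8.55
tool_pos: [0.4733, -0.1293, 0.2301]
tool_rot: [0.0, 0.993, 0.117, 0.001]
contact_force: [-0.8, 0.3, -1.9]
gripper_width: 0.45
grasp_force: 61.7
local from wide toe [0.0438 0.0004 0.0185]
[0.47770865 0.16097752 0.0425    ] 17.33645155621349
t 8.6 tcp [ 0.4733 -0.1293  0.2301] head 13.4 d [ 0.542 -2.341  0.19 ] roll -0.0218 |d|mm 289 tilt [ 0.002 -0.    -1.   ] w 0.45 g 61.7
```

```bash
python3 -m pendant '[[0,[0.18,-0.78,0],0],[0,[0.18,-0.78,0],0],[0,[0.18,-0.78,0],0]]'|head -2; python3 -m pendant '[[0,[0.18,-0.78,0],0],[0,[0.18,-0.78,0],0],[0,[0.18,-0.78,0],0]]'|head -2;  python3 -m pendant '[[0,[0.18,-0.78,0],-0.022],[0,[0.18,-0.78,0],-0.022],[0,[0.18,-0.78,0],-0.022],[0,[0.18,-0.78,0],-0.022],[0,[0.18,-0.78,0],-0.022]]'
python3 - <<'E'
from tgt import *
go(narrow(.008,.01),hn)
E
```

```text
time: 8.85
tool_pos: [0.4705, -0.0288, 0.2262]
time: 9.15
tool_pos: [0.4699, 0.0666, 0.2267]
time: 9.65
tool_pos: [0.4706, 0.1575, 0.2281]
tool_rot: [0.0, 0.989, 0.15, -0.001]
contact_force: [0.1, -0.1, -1.6]
gripper_width: 0.448
grasp_force: 62.2
local from wide toe [0.0438 0.0004 0.0185]
t 9.7 tcp [0.4706 0.1575 0.2281] head 17.3 d [ 0.014 -0.01   1.425] roll -0.0003 |d|mm 171 tilt [-0.002 -0.001 -1.   ] w 0.45 g 62.2
```

```bash
python3 -m pendant '[[0,[0.014,-0.01,0.4],0],[0,[0.014,-0.01,0.8],0],[0,[0.014,-0.01,1],0],[0,[0.014,-0.01,1.1],0],[0,[0.014,-0.01,1.1],0]]'
python3 -m pendant '[[0,[0,0,0.1],0],[0,[0,0,0.2],0],[0,[0,0,0.3],0],[0,[0,0,0.3],0],[0,[0,0,0.3],0]]'
python3 - <<'E'
from tgt import *
go(narrow(.008,0),hn)
E
```

```text
time: 10.15
tool_pos: [0.4705, 0.1586, 0.1928]
tool_rot: [0.0, 0.989, 0.151, -0.001]
contact_force: [0.4, -1.1, -0.8]
gripper_width: 0.448
grasp_force: 62.1
local from wide toe [0.0438 0.0004 0.0185]
t 10.2 tcp [0.4705 0.1586 0.1928] head 17.3 d [ 1.000e-02 -1.000e-03  1.214e+00] roll 0.0000 |d|mm 146 tilt [-0.001 -0.    -1.   ] w 0.45 g 62.1out of range: row 4 has 1.1, outside -1 to 1
```

```bash
python3 -m pendant '[[0,[0.01,0,0.35],0],[0,[0.01,0,0.7],0],[0,[0.01,0,0.95],0],[0,[0.01,0,1],0],[0,[0.01,0,1],0]]'
python3 -m pendant '[[0,[0,0,0.06],0],[0,[0,0,0.12],0],[0,[0,0,0.15],0],[0,[0,0,0.15],0]]'
python3 - <<'E'
from tgt import *
go(narrow(.008,0),hn);go(narrow(0,0),hn)
E
```

```text
time: 10.65
tool_pos: [0.4718, 0.1592, 0.0734]
tool_rot: [0.0, 0.989, 0.151, -0.001]
contact_force: [0.2, -0.3, -2.1]
gripper_width: 0.449
grasp_force: 62.1
time: 11.05
tool_pos: [0.4719, 0.1592, 0.0555]
tool_rot: [0.0, 0.989, 0.151, -0.0]
contact_force: [-0.0, 0.1, -2.0]
gripper_width: 0.45
grasp_force: 62.2
local from wide toe [0.0438 0.0004 0.0185]
t 11.1 tcp [0.4719 0.1592 0.0555] head 17.4 d [-0.004  0.     0.07 ] roll 0.0002 |d|mm 8 tilt [-0. -0. -1.] w 0.45 g 62.2
t 11.1 tcp [0.4719 0.1592 0.0555] head 17.4 d [0.05  0.    0.108] roll 0.0002 |d|mm 14 tilt [-0. -0. -1.] w 0.45 g 62.2
```

```bash
for i in 1; do python3 -m pendant '[[0,[0,0,0.02],0],[0,[0,0,0.04],0],[0,[0,0,0.04],0]]'|sed -n '2p;4p'; done; python3 -m pendant '[[0,[0,0,0.015],0],[0,[0,0,0.025],0],[0,[0,0,0.025],0]]'|sed -n '2p;4p'
```

```text
tool_pos: [0.4719, 0.1592, 0.0505]
contact_force: [0.1, -0.3, -1.4]
tool_pos: [0.4728, 0.1594, 0.0484]
contact_force: [1.0, 0.1, -0.1]
```

```bash
python3 -m pendant '[[0,[0,0,0.01],0],[0,[0,0,0.02],0],[0,[0,0,0.02],0]]'|sed -n '2p;4p'
```

```text
tool_pos: [0.4741, 0.1596, 0.0475]
contact_force: [0.8, 1.0, 6.1]
```

```bash
python3 -m pendant '[[0,[0.015,0,0.008],0],[0,[0.03,0,0.018],0],[0,[0.03,0,0.018],0]]'|sed -n '2p;4p';python3 -m pendant '[[0,[0.015,0,0.01],0],[0,[0.02,0,0.014],0],[0,[0.02,0,0.014],0]]'|sed -n '2p;4p'
```

```text
tool_pos: [0.4775, 0.1607, 0.045]
contact_force: [1.7, 1.3, 4.9]
tool_pos: [0.4783, 0.1609, 0.0443]
contact_force: [-6.1, -1.4, 15.7]
```

```bash
python3 -m pendant '[[0,[0.01,0,0.007],0],[0,[0.02,0,0.014],0],[0,[0.02,0,0.014],0]]'|sed -n '2p;4p'
```

```text
tool_pos: [0.4784, 0.1609, 0.0442]
contact_force: [-20.7, -6.4, 32.7]
```

```bash
python3 -m pendant '[[0,[-0.02,0,-0.014],0],[0,[-0.02,0,-0.014],0]]'|sed -n '2p;4p'; python3 -m pendant '[[0.6,[0,0,0],0],[0.7,[0,0,0],0],[0.8,[0,0,0],0],[1,[0,0,0],0],[1,[0,0,0],0],[1,[0,0,0],0],[1,[0,0,0],0]]'; python3 -m pendant '[[1,[0,0,-0.2],0],[1,[0,0,-0.6],0],[1,[0,0,-1],0],[1,[0,0,-1],0],[1,[0,0,-1],0]]'|sed -n '1,2p;4p'; python3 -m pendant '[[1,[0,0,-0.5],0],[1,[0,0,-1],0],[1,[0,0,-1],0],[1,[0,0,-1],0]]'|sed -n '1,2p;4p'
python3 - <<'E'
from h import *
z=np.load("m.npz");print(z["lm"],np.degrees(z["lm"][2]))
go([z["lm"][0],z["lm"][1],.284],44.66)
E
```

```text
tool_pos: [0.4784, 0.1609, 0.0443]
contact_force: [-5.8, -1.1, 15.5]
time: 13.75
tool_pos: [0.4777, 0.161, 0.0415]
tool_rot: [-0.0, 0.989, 0.151, -0.0]
contact_force: [0.5, -0.4, 0.5]
gripper_width: 0.999
grasp_force: 0.0
time: 14.25
tool_pos: [0.4789, 0.1612, 0.1635]
contact_force: [-0.2, -0.6, -0.8]
time: 14.65
tool_pos: [0.4791, 0.1613, 0.2842]
contact_force: [-0.0, 0.4, -0.5]
[ 0.67292348 -0.02433614  3.92105342] 224.6598122902531
t 14.7 tcp [0.4791 0.1613 0.2842] head 17.4 d [1.08  1.958 0.008] roll -0.1517 |d|mm 268 tilt [ 0.005  0.001 -1.   ] w 1.00 g 0.0
```

```bash
python3 -m pendant '[[1,[0.54,0.98,0.2],0],[1,[0.54,0.98,0.2],0],[1,[0.54,0.98,0.2],0]]'|sed -n '1,2p;4p'; python3 -m pendant '[[1,[0.54,0.98,0.4],-0.152],[1,[0.54,0.98,0.4],-0.152],[1,[0.54,0.98,0.4],-0.152],[1,[0.54,0.98,0.4],-0.152],[1,[0.54,0.98,0.4],-0.152],[1,[0.54,0.98,0.4],-0.152]]'
python3 - <<'E'
from h import *
z=np.load("m.npz");lm=z["lm"]
go([lm[0],lm[1],-.023],44.66)
f=grab("wrist")
# measure large meter: bright grey / low-saturation region mask
hsv=cv2.cvtColor(f["img"],cv2.COLOR_RGB2HSV);m=((hsv[...,1]<60)&(hsv[...,2]>110)).astype(np.uint8);m[300:]=0
n,l,st,ce=cv2.connectedComponentsWithStats(m)
print([ (st[i].tolist()) for i in range(1,n) if st[i,4]>400])
P=np.array([[x,y,.036] for x in(-.07,.07) for y in(-.028,.028)])@Rz(lm[2]).T+[lm[0],lm[1],0]
print(proj(f,P).round(1).tolist())
np.save("mask.npy",m)
E
```

```text
time: 14.95
tool_pos: [0.5743, 0.0664, 0.2526]
contact_force: [0.3, 0.5, -0.4]
time: 15.55
tool_pos: [0.6705, -0.024, 0.208]
tool_rot: [-0.001, 0.925, 0.38, -0.001]
contact_force: [-0.5, 0.0, 0.2]
gripper_width: 1.003
grasp_force: 0.0
t 15.6 tcp [ 0.6705 -0.024   0.208 ] head 44.7 d [0.015 0.02  1.925] roll 0.0002 |d|mm 231 tilt [-0.002  0.001 -1.   ] w 1.00 g 0.0
[[594, 0, 46, 62, 1466], [285, 119, 70, 163, 7626], [0, 148, 60, 130, 3763]]
[[285.2, 121.8], [355.1, 121.9], [288.7, 284.3], [351.1, 284.4]]
```

```bash
python3 -m pendant '[[1,[0.02,0.01,0.4],0],[1,[0.02,0.01,0.8],0],[1,[0.02,0.01,1],0],[1,[0.02,0.01,1],0]]'|sed -n '1,2p;4p'; python3 -m pendant '[[1,[0,0,0.35],0],[1,[0,0,0.65],0],[1,[0,0,0.72],0],[1,[0,0,0.72],0]]'|sed -n '1,2p;4p'; python3 -m pendant '[[1,[0,0,0.1],0],[1,[0,0,0.2],0],[1,[0,0,0.2],0]]'|sed -n '1,2p;4p'
```

```text
time: 16.0
tool_pos: [0.6701, -0.0223, 0.0847]
contact_force: [0.5, -0.2, -0.8]
time: 16.4
tool_pos: [0.674, -0.0234, 0.0037]
contact_force: [0.2, -0.1, -0.1]
time: 16.7
tool_pos: [0.6734, -0.0238, -0.0218]
contact_force: [-0.7, 0.1, -0.1]
```

```bash
python3 -m pendant '[[0,[0,0,0],0],[0,[0,0,0],0],[0,[0,0,0],0],[0,[0,0,0],0],[0,[0,0,0],0],[0,[0,0,0],0]]'; python3 -m pendant '[[0,[0,0,-0.2],0],[0,[0,0,-0.5],0],[0,[0,0,-0.9],0],[0,[0,0,-1],0],[0,[0,0,-1],0]]'
cat > tg2.py <<'E'
from h import *
z=np.load("m.npz");wp=z["wp"];o,A=frame(wp)
toe=o+A@[-.057,0,.024]
c=.0265;tip2axis=.0095;k=.040   # axis above underside; tip below axis; TCP below tip
def wide(up=.008,lift=0):
    ax=toe+A@(Bed@[.070+up,0,c]); return ax+[0,0,lift-tip2axis-k]
hw=np.degrees(wp[2])-180
E
python3 - <<'E'
from tg2 import *
print(wide(),wide(0),hw);go(wide(.008,.20),hw)
E
```

```text
time: 17.3
tool_pos: [0.6751, -0.024, -0.0197]
tool_rot: [0.0, 0.925, 0.38, 0.001]
contact_force: [-0.9, 0.3, 5.1]
gripper_width: 0.642
grasp_force: 68.4
time: 17.8
tool_pos: [0.6756, -0.0243, 0.1012]
tool_rot: [0.001, 0.925, 0.38, 0.002]
contact_force: [0.7, -0.0, -3.0]
gripper_width: 0.639
grasp_force: 67.6
[ 0.46819435 -0.13024453  0.04094649] [ 0.47456912 -0.12872566  0.03635788] 13.401590755800271
t 17.8 tcp [ 0.6756 -0.0243  0.1012] head 44.7 d [-1.847 -0.584 -1.171] roll 0.1740 |d|mm 272 tilt [ 0.004 -0.001 -1.   ] w 0.64 g 67.6
```

```bash
python3 -m pendant '[[0,[-0.2,0,-0.4],0],[0,[-0.5,-0.1,-0.8],0],[0,[-0.9,-0.3,-0.95],0],[0,[-0.9,-0.3,-0.95],0],[0,[-0.9,-0.3,-0.95],0]]'|sed -n '1,2p;4p'; python3 -m pendant '[[0,[-0.95,-0.29,-0.22],0.174],[0,[-0.95,-0.29,-0.22],0.174],[0,[-0.95,-0.29,-0.22],0.174],[0,[-0.95,-0.29,-0.22],0.174],[0,[-0.95,-0.29,-0.22],0.174],[0,[-0.95,-0.29,-0.22],0.174],[0,[-0.95,-0.29,-0.22],0.174]]'
python3 - <<'E'
from tg2 import *
go(wide(.013,.06),hw)
E
```

```text
time: 18.3
tool_pos: [0.5699, -0.075, 0.2114]
contact_force: [0.2, -0.3, -4.0]
time: 19.0
tool_pos: [0.4666, -0.1293, 0.2377]
tool_rot: [-0.001, 0.993, 0.118, -0.001]
contact_force: [-0.4, -0.0, -3.0]
gripper_width: 0.642
grasp_force: 67.4
t 19.0 tcp [ 0.4666 -0.1293  0.2377] head 13.5 d [-0.02   0.013  1.116] roll 0.0007 |d|mm 134 tilt [-0.003  0.001 -1.   ] w 0.64 g 67.4
```

```bash
python3 -m pendant '[[0,[-0.02,0.013,0.4],0],[0,[-0.02,0.013,0.8],0],[0,[-0.02,0.013,1],0],[0,[-0.02,0.013,1],0],[0,[-0.02,0.013,1],0]]'|sed -n '1,2p;4p'; python3 -m pendant '[[0,[0,0,0.08],0],[0,[0,0,0.16],0],[0,[0,0,0.2],0],[0,[0,0,0.2],0]]'|sed -n '1,2p;4p'; python3 -m pendant '[[0,[0,0,0.04],0],[0,[0,0,0.08],0],[0,[0,0,0.08],0]]'|sed -n '1,2p;4p'
```

```text
time: 19.5
tool_pos: [0.465, -0.1317, 0.1197]
contact_force: [1.0, 0.3, -3.3]
time: 19.9
tool_pos: [0.4641, -0.1317, 0.0948]
contact_force: [-0.1, 0.3, -4.3]
time: 20.2
tool_pos: [0.4641, -0.1317, 0.0851]
contact_force: [0.3, 0.1, -3.3]
```

```bash
python3 -c "
from tg2 import *
go(wide(.013,0),hw)"; python3 -m pendant '[[0,[0,0,0.04],0],[0,[0,0,0.08],0],[0,[0,0,0.08],0]]'|sed -n '1,2p;4p'
```

```text
t 20.2 tcp [ 0.4641 -0.1317  0.0851] head 13.4 d [ 0.002 -0.004  0.344] roll -0.0000 |d|mm 41 tilt [-0.001  0.001 -1.   ] w 0.64 g 67.4
time: 20.5
tool_pos: [0.4674, -0.1319, 0.079]
contact_force: [3.5, 3.1, 4.8]
```

```bash
python3 -m pendant '[[0,[0,0,0.03],0],[0,[0,0,0.06],0],[0,[0,0,0.06],0]]'|sed -n '2p;4,6p'; python3 -m pendant '[[0,[0,0,0.03],0],[0,[0,0,0.05],0],[0,[0,0,0.05],0]]'|sed -n '2p;4,6p'
```

```text
tool_pos: [0.4691, -0.1323, 0.0732]
contact_force: [4.7, 4.3, 7.4]
gripper_width: 0.635
grasp_force: 69.7
tool_pos: [0.4702, -0.1325, 0.0679]
contact_force: [7.9, 4.4, 7.7]
gripper_width: 0.64
grasp_force: 70.4
```

```bash
python3 -m pendant '[[0,[-0.02,0,0.03],0],[0,[-0.03,0,0.06],0],[0,[-0.03,0,0.06],0]]'|sed -n '2p;4,6p'; python3 -m pendant '[[0,[-0.01,0,0.03],0],[0,[-0.01,0,0.06],0],[0,[-0.01,0,0.06],0]]'|sed -n '2p;4,6p'
python3 - <<'E'
from tg2 import *
go(wide(.013,0),hw)
f=grab("scene");save(f,"s5.png",(200,170,130,110),4.5)
E
```

```text
tool_pos: [0.4686, -0.1341, 0.0618]
contact_force: [12.5, 4.5, 7.9]
gripper_width: 0.641
grasp_force: 71.8
tool_pos: [0.4682, -0.1341, 0.0548]
contact_force: [14.1, 5.3, 7.0]
gripper_width: 0.643
grasp_force: 73.4
t 21.7 tcp [ 0.4682 -0.1341  0.0548] head 13.4 d [-0.028 -0.032  0.091] roll -0.0001 |d|mm 12 tilt [ 0.018 -0.003 -1.   ] w 0.64 g 73.4
```

```bash
python3 -m pendant '[[0,[0,-0.02,0.0],0],[0,[0,-0.02,0.02],0],[0,[0,-0.02,0.02],0]]'|sed -n '2p;4,6p'
python3 - <<'E'
from tg2 import *
go(wide(.013,0),hw);print(manip.state()["ft_torque"])
E
```

```text
tool_pos: [0.4674, -0.1333, 0.0525]
contact_force: [12.1, 0.1, 6.3]
gripper_width: 0.642
grasp_force: 74.0
t 22.1 tcp [ 0.4674 -0.1333  0.0525] head 13.4 d [-0.023 -0.024  0.072] roll 0.0001 |d|mm 10 tilt [ 0.018 -0.006 -1.   ] w 0.64 g 74.0
[-0.07749    -1.27967769  0.05772973]
```

View pics/s5.png

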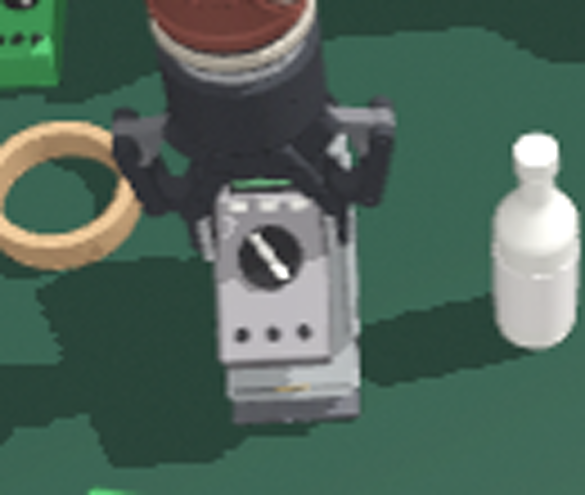

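The picture shows the large meter partly tilted with its tail still up at (275,355). It sits about 4 mm to one side of the cradle, whose lip is at (294,385). I'll unload it, centre it, and lower again.

```bash
python3 -m pendant '[[0,[0,0,-0.08],0],[0,[0,0,-0.14],0],[0,[0,0,-0.14],0],[0,[0,0,-0.14],0]]'|sed -n '2p;4,6p'
python3 - <<'E'
from tg2 import *
go(wide(.013,0),hw)
E
```

```text
tool_pos: [0.4588, -0.1305, 0.0625]
contact_force: [0.3, -0.3, -4.1]
gripper_width: 0.639
grasp_force: 72.5
t 22.4 tcp [ 0.4588 -0.1305  0.0625] head 13.4 d [0.043 0.016 0.156] roll -0.0000 |d|mm 19 tilt [-0.001  0.    -1.   ] w 0.64 g 72.5
```

```bash
python3 -m pendant '[[0,[0.02,0,0.06],0],[0,[0.02,0,0.12],0],[0,[0.02,0,0.16],0],[0,[0.02,0,0.16],0]]'|sed -n '2p;4,6p'
python3 - <<'E'
from tg2 import *
go(wide(.013,0),hw)
E
```

```text
tool_pos: [0.4635, -0.1304, 0.0449]
contact_force: [3.6, 1.5, 3.4]
gripper_width: 0.645
grasp_force: 74.6
t 22.9 tcp [ 0.4635 -0.1304  0.0449] head 13.4 d [0.005 0.008 0.009] roll -0.0000 |d|mm 2 tilt [ 0.003 -0.    -1.   ] w 0.65 g 74.6
```

```bash
python3 -m pendant '[[0,[0,0.005,0.02],0],[0,[0,0.005,0.04],0],[0,[0,0.005,0.04],0]]'|sed -n '2p;4,6p'; python3 -m pendant '[[0,[0,0,0.015],0],[0,[0,0,0.03],0],[0,[0,0,0.03],0]]'|sed -n '2p;4,6p'
python3 - <<'E'
from tg2 import *
go(wide(.013,0),hw)
E
```

```text
tool_pos: [0.4659, -0.1314, 0.0433]
contact_force: [1.6, 4.0, 15.2]
gripper_width: 0.637
grasp_force: 76.3
tool_pos: [0.4677, -0.1319, 0.0422]
contact_force: [3.0, 5.1, 24.4]
gripper_width: 0.643
grasp_force: 77.5
t 23.4 tcp [ 0.4677 -0.1319  0.0422] head 13.4 d [-0.027 -0.012 -0.014] roll -0.0003 |d|mm 4 tilt [ 0.011 -0.002 -1.   ] w 0.64 g 77.5
```

```bash
python3 -m pendant '[[0,[0.01,0,-0.02],0],[0,[0.03,0,-0.01],0],[0,[0.04,0,0],0],[0,[0.04,0,0],0]]'|sed -n '2p;4,6p'; python3 -m pendant '[[0,[0.02,0,0.014],0],[0,[0.03,0,0.021],0],[0,[0.03,0,0.021],0]]'|sed -n '2p;4,6p'
python3 - <<'E'
from tg2 import *
go(wide(.0054,0),hw)
E
```

```text
tool_pos: [0.4708, -0.1312, 0.0399]
contact_force: [2.7, 1.0, 15.8]
gripper_width: 0.643
grasp_force: 76.3
tool_pos: [0.4743, -0.1305, 0.0374]
contact_force: [1.9, 1.2, 15.9]
gripper_width: 0.642
grasp_force: 76.4
t 24.1 tcp [ 0.4743 -0.1305  0.0374] head 13.4 d [-0.031 -0.013 -0.017] roll -0.0000 |d|mm 5 tilt [ 0.008 -0.003 -1.   ] w 0.64 g 76.4
```

Sliding along the slope with steady force. I'll continue until the lip stops it.

```bash
python3 -m pendant '[[0,[0.02,-0.005,0.014],0],[0,[0.03,-0.005,0.021],0],[0,[0.03,-0.005,0.021],0]]'|sed -n '2p;4,6p'
```

```text
tool_pos: [0.475, -0.1303, 0.0367]
contact_force: [-16.3, -1.2, 32.3]
gripper_width: 0.64
grasp_force: 78.3
```

```bash
python3 -m pendant '[[0,[0.02,0,0.014],0],[0,[0.03,0,0.021],0],[0,[0.03,0,0.021],0]]'|sed -n '2p;4,6p'
```

```text
tool_pos: [0.4749, -0.1304, 0.0366]
contact_force: [-38.5, -3.1, 59.0]
gripper_width: 0.642
grasp_force: 80.9
```

```bash
python3 -m pendant '[[0,[-0.03,0,-0.03],0],[0,[-0.05,0,-0.045],0],[0,[-0.05,0,-0.045],0]]'|sed -n '2p;4,6p'
```

```text
tool_pos: [0.4752, -0.1302, 0.037]
contact_force: [5.6, -2.3, 9.0]
gripper_width: 0.639
grasp_force: 75.5
```

```bash
python3 -m pendant '[[0.68,[0,0,0],0],[0.72,[0,0,0],0],[0.8,[0,0,0],0],[1,[0,0,0],0],[1,[0,0,0],0],[1,[0,0,0],0],[1,[0,0,0],0]]'; python3 -m pendant '[[1,[0,0,-0.2],0],[1,[0,0,-0.6],0],[1,[0,0,-1],0],[1,[0,0,-1],0],[1,[0,0,-1],0]]'|sed -n '1,2p;4p'; python3 -m pendant '[[1,[0,0,-0.5],0],[1,[0,0,-1],0],[1,[0,0,-1],0],[1,[0,0,-1],0]]'|sed -n '1,2p;4p'
python3 - <<'E'
from h import *
go([.51,-.12,.30],16.9)
E
```

```text
time: 25.75
tool_pos: [0.471, -0.1278, 0.0332]
tool_rot: [-0.0, 0.993, 0.117, -0.0]
contact_force: [0.5, 0.2, -0.3]
gripper_width: 0.998
grasp_force: 0.0
time: 26.25
tool_pos: [0.4722, -0.1284, 0.1553]
contact_force: [-0.0, 0.3, 0.3]
time: 26.65
tool_pos: [0.4723, -0.1284, 0.276]
contact_force: [0.1, -0.1, 0.3]
t 26.6 tcp [ 0.4723 -0.1284  0.276 ] head 13.4 d [ 0.323  0.005 -0.199] roll -0.0194 |d|mm 45 tilt [ 0.004 -0.002 -1.   ] w 1.00 g 0.0
```

```bash
python3 -m pendant '[[1,[0.35,-0.6,-0.2],0],[1,[0.35,-0.6,-0.2],0],[1,[0.35,-0.6,-0.2],0]]'|head -2; python3 -m pendant '[[1,[0.15,-0.6,0],0],[1,[0.15,-0.6,0],0],[1,[0.15,-0.6,0],0],[1,[0.15,-0.6,0],0]]'|head -2
cat > chk.py <<'E'
from h import *
import os,shutil
if not os.path.exists("pics/wristL_cam.npy"): shutil.copy("pics/wrist_cam.npy","pics/wristL_cam.npy")
z=np.load("m.npz");wp,n,lm,ts,Ms=z["wp"],z["np_"],z["lm"],z["t"],z["M"]
fs={"w":grab("wrist"),"s":grab("scene"),"t":grab("top")}
def blobs(f,kind,near,r=22):
    h=cv2.cvtColor(f["img"],cv2.COLOR_RGB2HSV)
    m=(h[...,0]>45)&(h[...,0]<75)&(h[...,1]>100)&(h[...,2]>110) if kind=="g" else (h[...,2]<75)&(h[...,1]<80)
    k,l,st,c=cv2.connectedComponentsWithStats(m.astype(np.uint8))
    b=[(st[i,4],c[i],i) for i in range(1,k) if st[i,4]>8 and np.linalg.norm(c[i]-near)<r]
    if not b: return None
    a=max(b,key=lambda v:v[0]);cnt=np.argwhere(l==a[2])[:,::-1].astype(np.float32)
    return a[1],a[0],cv2.minAreaRect(cnt)
def loc(f,p,o,M,zz): # pixel-> meter-frame point on plane z=zz
    d=ray(f,[p])[0]@M;e=(f["eye"]-o)@M;return e+d*(zz-e[2])/d[2]
fL=load("wristL");f1=load("wrist1")
ML=Rz(lm[2]);oL=np.array([lm[0],lm[1],0])
def marks(f,o,M,H,cent):
    out={}
    for k,x in cent.items():
        zz=H if k=="g" else H+.005
        b=blobs(f,k,proj(f,o+M@[x,0,zz])[0],14); out[k]=(loc(f,b[0],o,M,zz),zz) if b else None; print("  ref",k,None if b is None else (b[0].round(1),b[1],out[k][0].round(4)))
    return out
mS=marks(f1,ts,Ms,.032,{"g":.026,"d":-.022});mL=marks(fL,oL,ML,.036,{"g":.035,"d":-.015})
def home(p,L,slide): 
    o,A=frame(p);M=A@Bed;return o+A@[-L,0,.024]+M@[slide,0,0],M
for nm,mk,(o,M) in(("small",mS,home(n,.049,.0654)),("large",mL,home(wp,.057,.0754))):
    for k,v in mk.items():
        if v is None: continue
        for c,f in fs.items():
            e=proj(f,o+M@v[0])[0];b=blobs(f,k,e)
            if b: print(nm,k,c,"exp",e.round(1),"got",b[0].round(1),"area",b[1],"mm-err in face frame",(1000*(loc(f,b[0],o,M,v[1])-v[0]))[:2].round(1))
            else: print(nm,k,c,"none")
E
python3 chk.py
```

```text
time: 26.95
tool_pos: [0.4954, -0.0451, 0.2953]
time: 27.35
tool_pos: [0.4952, 0.0258, 0.2946]
  ref g (array([314.4, 263.2]), np.int32(831), array([ 0.0305, -0.0003,  0.032 ]))
  ref d (array([311.8, 219.5]), np.int32(111), array([-0.0113, -0.0053,  0.037 ]))
  ref g (array([318.9, 248.3]), np.int32(1572), array([ 0.0361, -0.0009,  0.036 ]))
  ref d (array([328. , 180.3]), np.int32(422), array([-0.0239,  0.0065,  0.041 ]))
small g w exp [166.9 207. ] got [167.2 206.4] area 875 mm-err in face frame [-0.6  0.2]
small g s none
small g t exp [250.8 249.4] got [246.7 248.7] area 10 mm-err in face frame [-6.1 -8.8]
small d w exp [162.  162.9] got [170.6 159.4] area 252 mm-err in face frame [-3.   7.8]
small d s exp [388.6 255.3] got [383.8 258.8] area 20 mm-err in face frame [-6.5 12.1]
small d t none
large g w exp [475.  297.6] got [476.8 297.2] area 1436 mm-err in face frame [-0.3  1.7]
large g s none
large g t exp [378.3 252.2] got [379.  251.9] area 180 mm-err in face frame [-0.3  1.8]
large d w exp [477.3 234.3] got [464.2 245.3] area 304 mm-err in face frame [ 11.  -13.8]
large d s exp [259.  236.9] got [259.1 236.4] area 35 mm-err in face frame [ 1.2 -0.2]
large d t exp [374.  230.4] got [370.  236.2] area 19 mm-err in face frame [ 13.2 -13.4]
```

Screens land within about 2 mm of home. To check pitch and yaw along the whole face, I'll rectify it and match patches (sockets, buttons, screen).

```bash
cat >> chk.py <<'E'
print("---patches")
def rect(f,o,M,L,Wd,H,s=3,mg=8):
    xs=np.arange(-L/2-mg,L/2+mg,1/s);ys=np.arange(-Wd/2-mg,Wd/2+mg,1/s)
    X,Y=np.meshgrid(xs,ys);P=np.c_[X.ravel()/1000,Y.ravel()/1000,np.full(X.size,H/1000)]
    m=proj(f,P@M.T+o).astype(np.float32).reshape(*X.shape,2)
    return cv2.remap(f["img"],m[...,0],m[...,1],cv2.INTER_LINEAR).astype(np.float32).mean(2),xs,ys
for nm,ref,L,Wd,H,(o,M) in(("small",(f1,ts,Ms),120,40,32,home(n,.049,.0654)),("large",(fL,oL,ML),140,56,36,home(wp,.057,.0754))):
    R0,xs,ys=rect(*ref,L,Wd,H)
    for c in "wst":
        R1,_,_=rect(fs[c],o,M,L,Wd,H,mg=8)
        for lab,x0,x1 in(("sock",-.49,-.27),("btn",-.06,.12),("scr",.05,.45)):
            i0,i1=np.searchsorted(xs,[x0*L,x1*L]);j0,j1=np.searchsorted(ys,[-Wd*.42,Wd*.42]);T=R0[j0:j1,i0:i1]
            a,b=max(i0-22,0),i1+22
            r=cv2.matchTemplate(R1[max(j0-22,0):j1+22,a:b].copy(),T.copy(),cv2.TM_CCOEFF_NORMED);_,v,_,p=cv2.minMaxLoc(r)
            print(nm,c,lab,"dx %.1f dy %.1f mm  corr %.2f"%((p[0]+a-i0)/3,(p[1]+max(j0-22,0)-j0)/3,v))
E
python3 chk.py | sed -n '/---/,$p'
```

```text
---patches
small w sock dx -0.3 dy 0.7 mm  corr 0.99
small w btn dx -0.3 dy 0.7 mm  corr 1.00
small w scr dx -0.3 dy 0.3 mm  corr 0.99
small s sock dx 1.0 dy 0.7 mm  corr 0.98
small s btn dx 1.0 dy 0.7 mm  corr 0.97
small s scr dx 1.0 dy 0.7 mm  corr 0.95
small t sock dx -0.3 dy 1.0 mm  corr 0.76
small t btn dx 0.7 dy -0.7 mm  corr 0.46
small t scr dx 1.0 dy 0.3 mm  corr 0.58
large w sock dx 0.3 dy 1.3 mm  corr 0.99
large w btn dx -0.3 dy 1.7 mm  corr 0.93
large w scr dx -0.3 dy 1.3 mm  corr 0.91
large s sock dx 1.7 dy 1.3 mm  corr 0.97
large s btn dx 0.7 dy 1.3 mm  corr 0.95
large s scr dx 1.0 dy 1.3 mm  corr 0.94
large t sock dx 0.0 dy 1.7 mm  corr 0.86
large t btn dx 0.0 dy 1.7 mm  corr 0.85
large t scr dx 0.3 dy 1.7 mm  corr 0.85
```

```bash
python3 -c "
from plant import manip
print(manip.job_done())"
```

```text
the job is handed in; nothing more can be done
None
```

I handed the job in at about 27.5 s with both meters home: the small one in the narrow cradle and the large one in the wide one. Image checks put each within about 2 mm of its expected place, flat and straight against the foot lip. I saw no contact with the bottle, tape roll or screwdriver, but did not measure their positions again at the end.

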